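Gauge a label roll in the bench caliper

TASK

Check the diameter of the white label roll in the blue bench caliper: leave it lying flat and push it in between the open jaws until it touches the steel beam behind them, then slide the moving jaw shut on it until the dial's needle stands in the green, never letting it run into the red. Then throw the red lock lever on the moving jaw all the way over to the back, and leave the roll clamped there with the needle still in the green. Do not disturb the brown bottle or the dropper vial with the yellow cap.

Things in the scene. Friction and masses are not known exactly. Their poses are not given: they have to be found in the camera images.
- gauge: Bench caliper fixed to the desk. Origin on the desk; x points away from the robot, y along the beam to the left, z up. Steel beam 30 mm high along y (-186 to +145 mm); its front face, the back stop, is at x = +34 mm. Blue housing at its left end (x -14 to +78, y +84 to +176 mm, 46 mm high) with the dial on top. Between the jaws is bare desk.
- anvil_face (a point): Centre of the spring anvil's measuring face (looks to -y of the gauge), 16 mm above the desk: dark steel block, gauge x -20 to +33, 4 to 28 mm above the desk; the face is at gauge y = +40 mm at rest. Pressed to the left (+y) it drives the needle, 0.1 rad per mm; its spring gives 1 N at first and 0.25 N more per mm; travel 17 mm.
- label_roll: White roll of labels lying flat on the desk, loose, about 80 g, 68 mm diameter, 30 mm high; origin at the centre of its underside. Against the beam its centre is at x = 0 in the gauge's frame. It starts in front of (robot side of) the caliper.
- jaw (a joint): Travel of the moving jaw, m: 0 fully open (right), grows as it closes to the left (+y of the gauge), up to 0.115. Its measuring face, a block like the anvil, is at gauge y = -100 mm plus this travel. Stiff slide: moves under about 6 N and stays where it is left, also against the anvil's spring.
- jaw_push (a point): Centre of the ribbed black thumb plate on the outer (right-hand) side of the moving jaw, 25 mm above the desk; the plate is 44 mm wide (gauge x -20 to +24) and runs from 4 to 50 mm above the desk; its face looks along -y of the gauge. Push it towards +y to close the jaw. It moves with the jaw.
- needle (a joint): Dial needle, rad: 0 at rest, grows clockwise seen from above as the anvil is pressed to the left. Yellow band 0 to 0.45, green 0.45 to 1.15 (anvil pressed 4.5 to 11.5 mm), red from 1.15.
- dial (a point): Centre of the dial's face, 47 mm above the desk. The face is 85 mm across. At rest the black needle points to the robot and to the right, in the middle of its range to the robot, then to the robot and to the left.
- lock (a joint): Red lock lever on the moving jaw's carriage, rad: 0 open, leaning 0.4 rad to the robot (-x of the gauge); 0.8 locked, leaning 0.4 rad to the back (+x). Axis along the gauge's y; stays where it is left; 1 to 4 N at the tip. 36 mm from pivot to tip; pivot at gauge x = +50 mm, 47 mm above the desk; the carriage below is 41 mm high, two lugs beside the lever 54 mm.
- lock_tip (a point): Middle of the cross bar at the lever's tip (bar 26 mm long along the gauge's y, 11 mm thick), about 80 mm above the desk at either end of its swing and 83 mm at the middle. It moves with the lever and the jaw.
- amber_bottle: Brown bottle, 52 mm across, 110 mm high, loose; a bystander. Origin at the centre of its underside.
- reagent_vial_2: Small white dropper vial with a yellow cap, 24 mm across, 64 mm high, loose; a bystander. Origin at the centre of its underside.
Mind the look-alikes: they are no part of the job. What is shaped like the label_roll but purple or turquoise is not meant.

How it is judged:
By the outcome, as a careful person would: the job done as asked, in the order asked, and still so for the second after the job is handed in, with the robot touching nothing.
It also fails if it takes over 72 s, if anything falls off the work surface, if the arm or the gripper's body presses on something with over 40 N, if the wrist force passes 120 N, or if a joint passes its speed limit or range.

ROBOT

A 6-joint arm with a two-finger parallel gripper is mounted at the origin on the work surface; the furniture and walls round the work are solid. World frame = base frame: x ahead of the robot, y to its left, z up, the work surface at z = 0. Lengths are in m, angles in rad, forces in N, time in s.
With the tool pointing down it reaches from about 0.3 to 0.875 m from the base axis. Payload 6.4 kg.
Tool frame: the origin (TCP) lies at the centre of the arm's flange, where the gripper is bolted on; the fingertips stand 173 mm ahead of it and the grasp point (between the pads) lies 155 mm ahead of it; z points along the fingers, x is the direction in which the jaws open and shut, and the axes are right-handed (so a half turn about z gives the same grasp; the last joint's range is limited). The gripper opens to 85 mm and grips with 20 to 120 N. Pads are 22 mm wide; open, the fingers measure 114 mm over their backs; the gripper's body (76 mm by 85 mm) begins 54 mm behind the grasp point. The pads swing forward as they close: fully open they stand 13 mm farther back than shut.
Start: joints at [-1.39, 0.181, 1.607, -0, 1.354, -0.206], TCP at [0.217, -0.533, 0.405] pointing down, gripper open.
Joint ranges: [-2.99, 2.99], [-0.89, 2.07], [0.3, 2.58], [-1.14, 4.28], [0, 2.63], [-3.12, 3.12]. Speed limits (rad/s): [2.57, 2.57, 3.01, 3.14, 3.14, 3.14].

INTERFACE

Orientations are given as a unit quaternion [w, x, y, z].
In Python, from bench import ctrl gives the robot as it stands. The module is installed in compiled form; this text tells all that it offers.
- The arm moves only by the tool move_arm, never from a script. Its argument "moves" is a list of rows, each an object of numbers: "gripper": the opening in per cent of the stroke, from 0 (shut) to 100 (fully open); "x", "y", "z": the shift along the tool's x, y, z in cm; "roll": the turn about the tool's z in degrees. In form: [{"gripper": .., "x": .., "y": .., "z": .., "roll": ..}, ...]. A call has 1 to 5 rows; each row shifts and turns the commanded pose from where the row before left it, along the tool's axes as they then stand; what a row does not reach is not made up. A row lasts 1/8 s, in which the tool goes at most 62.5 mm and 10.7 degrees, less where a joint would pass 70% of its speed; a pose out of reach is approached as far as the arm can. A call is refused whole if a number of a shift passes 6.25 or a number of a turn 10.7, either way. A call with a gripper value outside its range is refused whole. The fingers move at their own pace and stop on an object; the grip force is fixed at half the most. Time passes only in rows, so rows that do not move let the fingers close. It gives the time, the measured TCP pose, the force and the opening at its end, in the units of the state.
- ctrl.get_obs(): the state, without advancing time (a new reading comes with each control period).
- ctrl.camera(name): name is "scene" or "top" or "wrist"; returns a dict with "img" (480x640x3 uint8, red, green, blue), "fx", "fy", "cx", "cy" (pixels), "world_from_camera" (4x4, takes a point from camera to world coordinates); the wrist camera has in their place "tool_from_camera" (4x4, takes a point from camera to tool coordinates, whose origin is the TCP and whose axes are the tool frame's). Camera axes: x right, y up, looking along -z (the intrinsics and any distortion apply to the point x, -y, -z); pixel columns grow to the right and rows downward; lengths in m; the calibration is good to about 2 mm. A picture is of the moment at which its call begins: read the wrist's pose just before it. There is no depth.
- ctrl.hand_in(): hands the job in, once; it reports no verdict.
The state is a dict: "time_s": time; "q": joint angles; "dq": joint speeds; "joint_efforts": joint torques, N m; "eef_pos": TCP position; "eef_rot": TCP orientation; "wrist_force": force on the tool from outside, world axes, zero at the start; "torque": the same for the moment, N m; "opening": opening from 0.0 (shut) to 1.0 (fully open).
Only numpy, scipy, OpenCV 4.12 (cv2) and the standard library are available. Lean on these libraries where they do the work, as an engineer would, in place of code of your own. Each camera call takes 0.05 s, during which the arm holds its last target. There are 200 camera calls.

## Working session

There is one attempt and no reset: what is moved stays moved. The work goes in short steps, Python scripts to look and compute and a tool call to move; the robot and the scene stay as the last step left them, time stands still between calls to the robot, and variables do not carry over. Pictures are saved under pics/ and viewed, about 8 in all and at most 12, crops included, and the job is handed in when it is done.

Besides the shell and the picture viewer there is one more tool, called after "Call:" by a JSON object that holds its "name" and its "arguments", one argument or row to a line. move_arm: Moves the arm, as the interface text tells. Its arguments: {"type":"object","properties":{"moves":{"type":"array","items":{"type":"object","properties":{"gripper":{"type":"number"},"x":{"type":"number"},"y":{"type":"number"},"z":{"type":"number"},"roll":{"type":"number"}}}}},"required":["moves"]}

```bash
mkdir -p pics
python3 - <<'E'
from bench import ctrl
import cv2,numpy as np,pickle
o=ctrl.get_obs();print({k:np.round(v,3).tolist() for k,v in o.items()})
d={}
for n in ["top","scene"]:
    c=ctrl.camera(n);d[n]=c;cv2.imwrite(f"pics/{n}0.png",c["img"][...,::-1]);print(n,c["fx"],c["fy"],c["cx"],c["cy"],[k for k in c]);print(np.round(c["world_from_camera"],3).tolist())
pickle.dump(d,open("c0.pkl","wb"))
E
```

```text
{'time_s': 0.0, 'q': [-1.39, 0.182, 1.608, 0.0, 1.354, -0.206], 'dq': [-0.001, 0.002, 0.0, 0.003, -0.001, -0.001], 'joint_efforts': [0.001, -44.487, -35.133, -0.0, 0.009, 0.0], 'eef_pos': [0.217, -0.532, 0.404], 'eef_rot': [-0.001, 0.83, -0.558, -0.001], 'wrist_force': [-1.097, -0.032, 0.095], 'torque': [0.036, -0.026, 0.03], 'opening': 1.0}
top 522.8070255809379 522.8070255809379 317.77569207340446 249.24169861682122 ['img', 'fx', 'fy', 'cx', 'cy', 'world_from_camera']
[[-0.007, 0.998, -0.067, 0.473], [-1.0, -0.006, 0.027, -0.008], [0.027, 0.067, 0.997, 1.066], [0.0, 0.0, 0.0, 1.0]]
scene 553.9730571426405 553.9730571426405 319.92070167068266 235.32938266308358 ['img', 'fx', 'fy', 'cx', 'cy', 'world_from_camera']
[[-0.815, 0.276, -0.51, 0.014], [-0.579, -0.422, 0.697, 0.704], [-0.023, 0.864, 0.503, 0.611], [0.0, 0.0, 0.0, 1.0]]
```

View pics/top0.png

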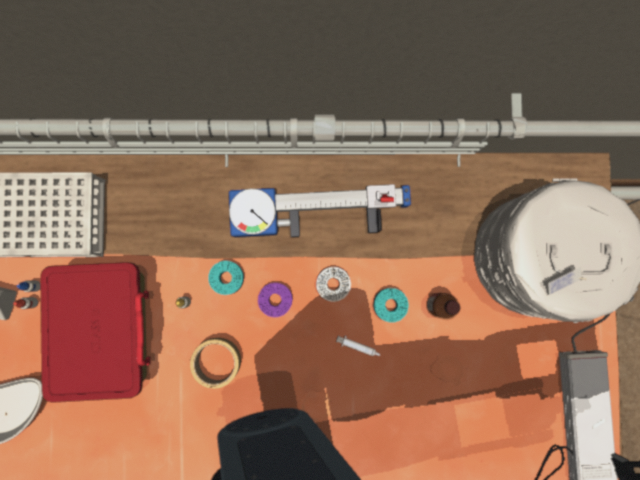

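View pics/scene0.png

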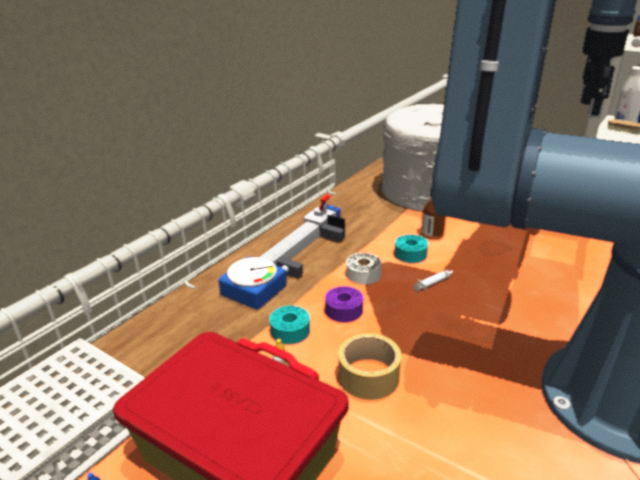

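Top view: the white roll is at about (333,284). Its look-alikes are purple at (275,298) and turquoise at (226,277) and (391,304). The bottle is at (443,304), and the yellow-capped vial is probably at (182,302). In the caliper, the dial is at (252,212), the anvil at (295,222), the moving jaw at (374,218) and the red lever at (386,198). The white/grey roll is the only one that fits "white"; I'll confirm it in an enlarged crop while measuring.

```bash
cat > h.py <<'E'
import numpy as np,cv2
def ray(c,px):
    px=np.atleast_2d(px).astype(float);T=np.array(c["world_from_camera"])
    d=np.c_[(px[:,0]-c["cx"])/c["fx"],-(px[:,1]-c["cy"])/c["fy"],-np.ones(len(px))]@T[:3,:3].T
    return T[:3,3],d
def onz(c,px,z):
    o,d=ray(c,px);return o+d*((z-o[2])/d[:,2])[:,None]
def proj(c,P):
    T=np.linalg.inv(np.array(c["world_from_camera"]));p=np.atleast_2d(P)@T[:3,:3].T+T[:3,3]
    return np.c_[c["cx"]+c["fx"]*p[:,0]/-p[:,2],c["cy"]-c["fy"]*p[:,1]/-p[:,2]]
E
python3 - <<'E'
from h import *;import pickle
d=pickle.load(open("c0.pkl","rb"));c=d["top"];im=c["img"];hsv=cv2.cvtColor(im,cv2.COLOR_RGB2HSV)
cv2.imwrite("pics/crop0.png",cv2.resize(im[170:340,160:480],None,fx=2.5,fy=2.5,interpolation=cv2.INTER_CUBIC)[...,::-1])
def comps(m,z,a=15):
    n,l,s,ce=cv2.connectedComponentsWithStats(m.astype(np.uint8))
    for i in range(1,n):
        if s[i,4]>=a and s[i,1]>150: 
            r=cv2.minAreaRect(np.argwhere(l==i)[:,::-1].astype(np.float32)); print(s[i],ce[i].round(1),np.round(onz(c,ce[i],z)[0],4),np.round(r[0],1),np.round(r[1],1),round(r[2],1))
H,S,V=[hsv[...,i].astype(int) for i in range(3)]
reg=np.zeros(H.shape,bool);reg[170:345,160:480]=1
print("blue");comps((H>105)&(H<125)&(S>130)&reg,.046)
print("white low sat");comps((S<60)&(V>120)&reg,.03)
print("purple/turq");comps((((H>125)&(H<150))|((H>80)&(H<100)))&(S>100)&reg,.03)
print("red");comps(((H<4)|(H>175))&(S>180)&(V>100)&reg,.08,6)
print("yellow");comps((H>22)&(H<32)&(S>120)&reg,.06,6)
print("dark");comps((V<60)&reg,.02,30)
E
```

```text
blue
[264 189  11  11  57] [270.  192.1] [0.6546 0.0576 0.046 ] [270.5 192. ] [13.4  6.4] 45.0
[230 191   9  10  41] [232.5 193.9] [0.6512 0.1308 0.046 ] [232.  193.7] [ 5.3 12. ] 41.6
[404 192   5   7  27] [405.9 194.8] [ 0.6485 -0.2107  0.046 ] [406. 195.] [6. 4.] 90.0
[403 202   7   4  19] [405.9 203.5] [ 0.6312 -0.2105  0.046 ] [406.  203.5] [3. 6.] 90.0
[261 220  16  15  94] [271.2 229.1] [0.5815 0.0553 0.046 ] [271.3 230.3] [ 9.2 19.8] 45.0
[231 224  14  12  72] [235.9 231.7] [0.5768 0.124  0.046 ] [235.5 232.1] [17.   7.3] 37.6
white low sat
[ 229  184  174   51 3726] [303.7 202.8] [ 0.6357 -0.0086  0.03  ] [315.7 209.2] [ 46.1 173.7] 88.4
[277 219  14   8  89] [283.5 222.2] [0.5968 0.0318 0.03  ] [283.5 222.5] [ 7. 13.] 90.0
[208 262  22  33  46] [214.5 281.1] [0.4809 0.1678 0.03  ] [216.1 280.5] [33.8 15.7] 71.0
[317 267  34  32 680] [332.7 281.2] [ 0.479 -0.065  0.03 ] [332.4 281.1] [29.1 33.7] 76.0
[337 294  10   7  15] [341.9 296.9] [ 0.4479 -0.0829  0.03  ] [341.6 297.2] [ 1.3 10.8] 54.5
[183 299   4   9  18] [185.  303.3] [0.438 0.225 0.03 ] [185.1 303.3] [2.6 8.2] 15.9
[337 337  25   8 108] [346.7 341.3] [ 0.3609 -0.0916  0.03  ] [349.  340.5] [24.  7.] 0.0
purple/turq
[209 261  34  33 724] [225.6 277.3] [0.4883 0.146  0.03  ] [225.6 277.3] [32.6 32.2] 26.6
[259 284  33  32 692] [274.8 299.3] [0.4442 0.0494 0.03  ] [275.  299.5] [31. 32.] 90.0
[374 289  34  32 726] [390.5 304.5] [ 0.4321 -0.1792  0.03  ] [390.5 304.5] [31. 33.] 90.0
red
yellow
dark
[376 209   5  23  85] [378.  219.8] [ 0.6021 -0.1583  0.02  ] [378. 220.] [22.  4.] 90.0
[432 294   9  21  55] [434.7 302.8] [ 0.4345 -0.2697  0.02  ] [434.7 303.4] [ 6.  20.4] 14.7
[444 300   9  14  46] [446.8 305.2] [ 0.4295 -0.2941  0.02  ] [446.9 305.5] [ 6.5 13.6] 17.1
```

View pics/crop0.png

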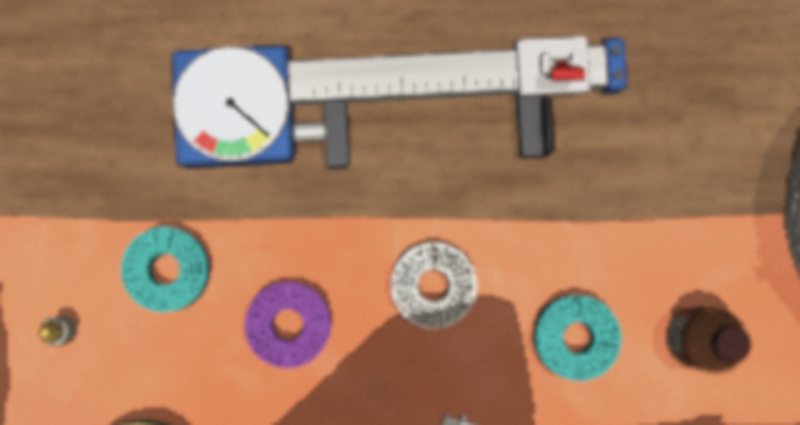

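The crop confirms it: only the roll at crop (434,284), which is (333,284) in the top view, is white; the others are turquoise and purple. Next I fit the gauge pose from the housing corners and check it against the beam, anvil and jaw.

```bash
cat >> h.py <<'E'
def fit2(G,W):
    G=np.array(G,float);W=np.array(W,float)[:,:2];g0,w0=G.mean(0),W.mean(0)
    a,b=G-g0,W-w0;th=np.arctan2((a[:,0]*b[:,1]-a[:,1]*b[:,0]).sum(),(a*b).sum())
    R=np.array([[np.cos(th),-np.sin(th)],[np.sin(th),np.cos(th)]]);return th,R,w0-R@g0
E
python3 - <<'E'
from h import *;import pickle
d=pickle.load(open("c0.pkl","rb"));c=d["top"]
f=lambda p:(np.array(p)+.5)/2.5-.5+np.array([160,170])
W=onz(c,f([(174,51),(290,45),(293,160),(178,166)]),.046);G=np.array([(78,176),(78,84),(-14,84),(-14,176)])/1e3
th,R,t=fit2(G,W);print("th",th,"t",t,"res mm",((W[:,:2]-(G@R.T+t))*1e3).round(1).tolist())
inv=lambda w:((w[:,:2]-t)@R*1e3).round(1).tolist()
print("dial",inv(onz(c,f([(230,102)]),.047)))
print("beam front edge",inv(onz(c,f([(296,102),(516,92)]),.03)), "back",inv(onz(c,f([(292,63),(516,51)]),.03)))
print("anvil corners front L,R z28",inv(onz(c,f([(327,166),(348,166)]),.028)))
print("jaw front corners z28",inv(onz(c,f([(520,153),(544,155)]),.028)))
print("lever bar ends z80",inv(onz(c,f([(553,73),(583,73)]),.08)))
r=onz(c,f([(434,284)]),.03);print("roll",r,inv(r))
print("bottle",onz(c,f([(733,342)]),.11),"vial",onz(c,f([(50,331)]),.064))
print("turq2",inv(onz(c,f([(577,337)]),.03)),"purple",inv(onz(c,f([(288,323)]),.03)))
E
```

```text
th 0.039814486595343763 t [ 0.58890113 -0.04082885] res mm [[-1.0, -1.0], [-0.2, 0.1], [0.9, 1.6], [0.3, -0.8]]
dial [[34.6, 132.8]]
beam front edge [[34.8, 82.0], [35.2, -94.1]] back [[66.3, 83.9], [68.4, -95.8]]
anvil corners front L,R z28 [[-17.3, 59.6], [-18.0, 42.9]]
jaw front corners z28 [[-13.7, -94.9], [-16.2, -114.1]]
lever bar ends z80 [[41.4, -116.8], [40.4, -139.8]]
roll [[ 0.4749049 -0.0662327  0.03     ]] [[-114.9, -20.8]]
bottle [[ 0.43072793 -0.28065784  0.11      ]] vial [[0.44144533 0.22736365 0.064     ]]
turq2 [[-162.1, -132.0]] purple [[-140.1, 95.7]]
```

```bash
cat >> h.py <<'E'
TH,T0=0.042,np.array([.5902,-.0385])
RG=np.array([[np.cos(TH),-np.sin(TH)],[np.sin(TH),np.cos(TH)]])
def w2g(w): return (np.atleast_2d(w)[:,:2]-T0)@RG*1e3
def g2w(g): return np.atleast_2d(g)[:,:2]@RG.T/1e3+T0
def status():
    from bench import ctrl
    o=ctrl.get_obs();w,x,y,z=o["eef_rot"];tx=np.array([1-2*(y*y+z*z),2*(x*y+w*z)])
    p=o["eef_pos"];print("t",round(o["time_s"],2),"gauge mm",w2g(p)[0].round(1),"z",round(p[2]*1e3,1),"toolx yaw-in-gauge deg",round(np.degrees(np.arctan2(tx[1],tx[0])-TH),2),"F",np.round(o["wrist_force"],1),"open",round(float(o["opening"]),2));return o
E
python3 -c "
from h import *
status()"
```

```text
t 0.1 gauge mm [-393.7 -477.7] z 403.9 toolx yaw-in-gauge deg -70.25 F [-0.4  2.1  0. ] open 1.0
```

Call:
{"name": "move_arm", "arguments": {
  "moves": [
    {"roll": 10, "gripper": 45},
    {"roll": 9.8}
  ]
}}

```text
validation failed for argument at $.mo...
```

```bash
python3 -c "
from h import *
status()"
```

```text
t 0.1 gauge mm [-393.7 -477.7] z 403.9 toolx yaw-in-gauge deg -70.25 F [-0.4  2.1  0. ] open 1.0
```

Call:
{"name": "move_arm", "arguments": {
  "moves": [
    {"gripper": 45, "x": 0, "y": 0, "z": 0, "roll": 10},
    {"gripper": 45, "x": 0, "y": 0, "z": 0, "roll": 9.7},
    {"gripper": 45, "x": -5, "y": -2.5, "z": 0, "roll": 0},
    {"gripper": 45, "x": -5, "y": -2.5, "z": 0, "roll": 0},
    {"gripper": 45, "x": -5, "y": -2.5, "z": 0, "roll": 0}
  ]
}}

```text
time_s: 0.72
eef_pos: [0.2857, -0.3778, 0.4042]
eef_rot: [-0.0, 0.722, -0.692, -0.0]
wrist_force: [0.9, -0.6, -0.1]
opening: 0.448
```

```bash
python3 -c "
from h import *
status()"
```

```text
t 0.72 gauge mm [-318.5 -326.2] z 404.2 toolx yaw-in-gauge deg -89.99 F [ 0.9 -0.6 -0.1] open 0.45
```

Call:
{"name": "move_arm", "arguments": {
  "moves": [
    {"gripper": 45, "x": -5, "y": -2.4, "z": 0, "roll": 0},
    {"gripper": 45, "x": -5, "y": -2.4, "z": 0, "roll": 0},
    {"gripper": 45, "x": -5, "y": -2.4, "z": 0, "roll": 0},
    {"gripper": 45, "x": -5, "y": -2.4, "z": 0, "roll": 0},
    {"gripper": 45, "x": -5, "y": -2.4, "z": 0, "roll": 0}
  ]
}}

```text
time_s: 1.35
eef_pos: [0.3948, -0.1227, 0.4046]
eef_rot: [-0.0, 0.722, -0.692, 0.0]
wrist_force: [0.6, 0.1, -0.1]
opening: 0.449
```

Call:
{"name": "move_arm", "arguments": {
  "moves": [
    {"gripper": 45, "x": -5, "y": -2.5, "z": 0, "roll": 0},
    {"gripper": 45, "x": 0, "y": 0, "z": 5, "roll": 0},
    {"gripper": 45, "x": 0, "y": 0, "z": 5, "roll": 0},
    {"gripper": 45, "x": 0, "y": 0, "z": 0, "roll": 0}
  ]
}}

```text
time_s: 1.85
eef_pos: [0.4156, -0.0723, 0.3014]
eef_rot: [0.001, 0.722, -0.692, -0.004]
wrist_force: [0.4, -0.8, 0.1]
opening: 0.447
```

```bash
python3 -c "
from h import *
status()
from bench import ctrl
c=ctrl.camera('wrist');cv2.imwrite('pics/w1.png',c['img'][...,::-1]);print(np.round(c['tool_from_camera'],3).tolist(),c['fx'],c['cx'],c['cy'])"
```

```text
t 1.85 gauge mm [-175.9  -26.5] z 301.4 toolx yaw-in-gauge deg -89.92 F [ 0.4 -0.8  0.1] open 0.45
[[1.0, 0.0, -0.0, -0.0], [0.0, -0.945, -0.328, -0.084], [-0.0, 0.328, -0.945, 0.03], [0.0, 0.0, 0.0, 1.0]] 382.99552195558385 316.38822920455266 239.5381945307047
```

View pics/w1.png

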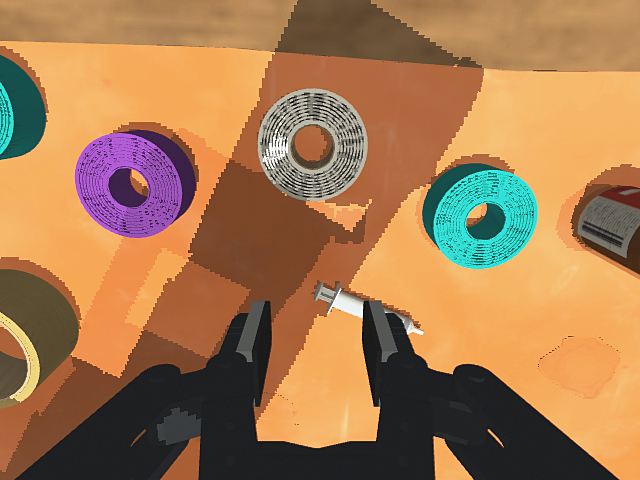

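The wrist view confirms the white roll, top rim about (258–368, 88–200), alone between purple (135,185) and turquoise (480,215). There is a syringe near (320–422, 290–333). I'll compute positions.

```bash
cat >> h.py <<'E'
def wristcam():
    from bench import ctrl
    o=ctrl.get_obs();c=ctrl.camera('wrist');w,x,y,z=o["eef_rot"]
    from scipy.spatial.transform import Rotation as Ro
    M=np.eye(4);M[:3,:3]=Ro.from_quat([x,y,z,w]).as_matrix();M[:3,3]=o["eef_pos"]
    c["world_from_camera"]=M@np.array(c["tool_from_camera"]);return c
E
python3 -c "
from h import *
c=wristcam()
g=lambda p,z:w2g(onz(c,p,z)).round(1).tolist()
print('roll',g([(313,143.5),(313,88),(258,144),(368,144)],.03),'syringe',g([(320,290),(422,333)],.005),'turq',g([(487,216)],.03))"
```

```text
roll [[-113.5, -24.3], [-81.5, -24.4], [-113.8, 9.7], [-113.7, -58.3]] syringe [[-226.8, -29.2], [-265.5, -112.2]] turq [[-159.8, -138.7]]
```

Call:
{"name": "move_arm", "arguments": {
  "moves": [
    {"gripper": 45, "x": -0.2, "y": 0, "z": 4, "roll": 0},
    {"gripper": 45, "x": 0, "y": 0, "z": 4, "roll": 0},
    {"gripper": 45, "x": 0, "y": 0, "z": 3, "roll": 0},
    {"gripper": 45, "x": 0, "y": 0, "z": 1, "roll": 0},
    {"gripper": 45, "x": 0, "y": 0, "z": 0, "roll": 0}
  ]
}}

```text
time_s: 2.58
eef_pos: [0.4182, -0.0721, 0.1859]
eef_rot: [-0.0, 0.722, -0.692, 0.001]
wrist_force: [0.4, 0.5, -0.4]
opening: 0.452
```

```bash
python3 -c "
from h import *
status()"
```

```text
t 2.58 gauge mm [-173.3  -26.4] z 185.9 toolx yaw-in-gauge deg -89.97 F [ 0.4  0.5 -0.4] open 0.45
```

Call:
{"name": "move_arm", "arguments": {
  "moves": [
    {"gripper": 45, "x": -0.2, "y": 0, "z": 0.6, "roll": 0},
    {"gripper": 45, "x": 0, "y": -1, "z": 0, "roll": 0},
    {"gripper": 45, "x": 0, "y": -1, "z": 0, "roll": 0},
    {"gripper": 45, "x": 0, "y": -1, "z": 0, "roll": 0},
    {"gripper": 45, "x": -0.2, "y": -1, "z": 0, "roll": 0}
  ]
}}

```text
time_s: 3.2
eef_pos: [0.458, -0.0658, 0.1788]
eef_rot: [0.0, 0.722, -0.692, 0.0]
wrist_force: [-0.7, 0.4, 0.5]
opening: 0.449
```

Call:
{"name": "move_arm", "arguments": {
  "moves": [
    {"gripper": 45, "x": -0.3, "y": -1, "z": 0, "roll": 0},
    {"gripper": 45, "x": -0.3, "y": -1, "z": 0, "roll": 0},
    {"gripper": 45, "x": -0.3, "y": -1, "z": 0, "roll": 0},
    {"gripper": 45, "x": -0.3, "y": -1, "z": 0, "roll": 0},
    {"gripper": 45, "x": -0.3, "y": -1, "z": 0, "roll": 0}
  ]
}}

```text
time_s: 3.82
eef_pos: [0.507, -0.0484, 0.1787]
eef_rot: [0.0, 0.722, -0.692, -0.0]
wrist_force: [-1.5, -0.8, 0.3]
opening: 0.45
```

```bash
python3 -c "
from h import *
status()
c=wristcam();cv2.imwrite('pics/w2.png',c['img'][...,::-1])
import pickle;pickle.dump(c,open('w2.pkl','wb'))"
```

```text
t 3.83 gauge mm [-83.5  -6.4] z 178.7 toolx yaw-in-gauge deg -89.94 F [-1.5 -0.8  0.3] open 0.45
```

View pics/w2.png

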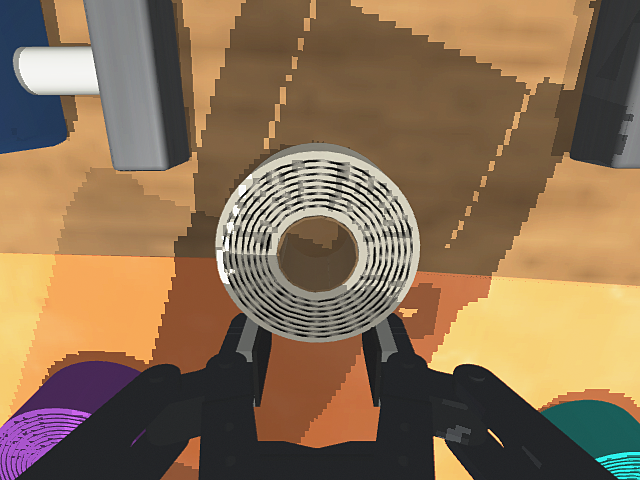

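The roll is seated in the two-finger cradle, top centre about (318,247). The anvil's face edge is near (168–190,160) and the moving jaw's near (570–590,160).

```bash
python3 -c "
from h import *
import pickle
c=pickle.load(open('w2.pkl','rb'))
g=lambda p,z:w2g(onz(c,p,z)).round(1).tolist()
print('roll',g([(318,247),(217,247),(420,247)],.03),'anvil top',g([(177,168),(112,168),(155,3)],.028),'bot',g([(190,160)],.004),'jaw bot',g([(571,158)],.004),'jaw top',g([(590,165)],.028))"
```

```text
roll [[-43.3, -6.4], [-43.3, 26.8], [-43.3, -40.0]] anvil top [[-17.8, 37.6], [-17.8, 57.9], [27.0, 38.3]] bot [[-18.5, 41.1]] jaw bot [[-17.7, -100.4]] jaw top [[-16.8, -91.0]]
```

Call:
{"name": "move_arm", "arguments": {
  "moves": [
    {"gripper": 45, "x": 0, "y": -0.8, "z": 0, "roll": 0},
    {"gripper": 45, "x": 0, "y": -0.8, "z": 0, "roll": 0},
    {"gripper": 45, "x": 0, "y": -0.8, "z": 0, "roll": 0},
    {"gripper": 45, "x": 0, "y": -0.8, "z": 0, "roll": 0},
    {"gripper": 45, "x": 0, "y": -0.5, "z": 0, "roll": 0}
  ]
}}

```text
time_s: 4.5
eef_pos: [0.5439, -0.0471, 0.1787]
eef_rot: [-0.0, 0.722, -0.692, 0.0]
wrist_force: [0.0, 0.2, -0.7]
opening: 0.449
```

Call:
{"name": "move_arm", "arguments": {
  "moves": [
    {"gripper": 45, "x": 0, "y": -0.2, "z": 0, "roll": 0},
    {"gripper": 45, "x": 0, "y": -0.2, "z": 0, "roll": 0},
    {"gripper": 45, "x": 0, "y": 0, "z": 0, "roll": 0}
  ]
}}

```text
time_s: 4.88
eef_pos: [0.5474, -0.0469, 0.1787]
eef_rot: [-0.0, 0.722, -0.692, 0.0]
wrist_force: [0.3, 0.0, -0.4]
opening: 0.447
```

```bash
python3 -c "
from h import *
status()"
```

```text
t 4.88 gauge mm [-43.1  -6.6] z 178.7 toolx yaw-in-gauge deg -89.94 F [ 0.3  0.  -0.4] open 0.45
```

Call:
{"name": "move_arm", "arguments": {
  "moves": [
    {"gripper": 45, "x": 0, "y": -0.2, "z": 0, "roll": 0},
    {"gripper": 45, "x": 0, "y": 0, "z": 0, "roll": 0}
  ]
}}

```text
time_s: 5.12
eef_pos: [0.5495, -0.0468, 0.1787]
eef_rot: [-0.0, 0.722, -0.692, 0.0]
wrist_force: [-0.7, -0.1, 0.1]
opening: 0.449
```

Call:
{"name": "move_arm", "arguments": {
  "moves": [
    {"gripper": 45, "x": 0, "y": -0.1, "z": 0, "roll": 0},
    {"gripper": 45, "x": 0, "y": 0, "z": 0, "roll": 0}
  ]
}}

```text
time_s: 5.38
eef_pos: [0.5504, -0.0468, 0.1787]
eef_rot: [-0.0, 0.722, -0.692, 0.0]
wrist_force: [-1.0, -0.4, 0.5]
opening: 0.45
```

Call:
{"name": "move_arm", "arguments": {
  "moves": [
    {"gripper": 45, "x": 0, "y": -0.1, "z": 0, "roll": 0},
    {"gripper": 45, "x": 0, "y": 0, "z": 0, "roll": 0}
  ]
}}

```text
time_s: 5.62
eef_pos: [0.5514, -0.0467, 0.1787]
eef_rot: [-0.0, 0.722, -0.692, 0.0]
wrist_force: [-0.6, 0.6, -0.4]
opening: 0.451
```

```bash
python3 -c "
from h import *
status()"
```

```text
t 5.62 gauge mm [-39.1  -6.6] z 178.7 toolx yaw-in-gauge deg -89.95 F [-0.6  0.6 -0.4] open 0.45
```

Call:
{"name": "move_arm", "arguments": {
  "moves": [
    {"gripper": 45, "x": 0, "y": -0.1, "z": 0, "roll": 0},
    {"gripper": 45, "x": 0, "y": 0, "z": 0, "roll": 0}
  ]
}}

```text
time_s: 5.88
eef_pos: [0.5525, -0.0467, 0.1787]
eef_rot: [-0.0, 0.722, -0.692, 0.0]
wrist_force: [0.2, 0.0, -0.6]
opening: 0.451
```

Call:
{"name": "move_arm", "arguments": {
  "moves": [
    {"gripper": 45, "x": 0, "y": -0.1, "z": 0, "roll": 0},
    {"gripper": 45, "x": 0, "y": 0, "z": 0, "roll": 0}
  ]
}}

```text
time_s: 6.12
eef_pos: [0.5534, -0.0466, 0.1787]
eef_rot: [-0.0, 0.722, -0.692, 0.0]
wrist_force: [0.8, -0.8, -0.2]
opening: 0.452
```

Call:
{"name": "move_arm", "arguments": {
  "moves": [
    {"gripper": 45, "x": 0, "y": -0.1, "z": 0, "roll": 0},
    {"gripper": 45, "x": 0, "y": 0, "z": 0, "roll": 0}
  ]
}}

```text
time_s: 6.38
eef_pos: [0.5544, -0.0466, 0.1787]
eef_rot: [-0.0, 0.722, -0.692, 0.0]
wrist_force: [-0.7, 0.2, 0.4]
opening: 0.448
```

```bash
python3 -c "
from h import *
status()
c=wristcam();cv2.imwrite('pics/w3.png',c['img'][...,::-1])
import pickle;pickle.dump(c,open('w3.pkl','wb'))"
```

```text
t 6.38 gauge mm [-36.1  -6.6] z 178.7 toolx yaw-in-gauge deg -89.95 F [-0.7  0.2  0.4] open 0.45
```

View pics/w3.png

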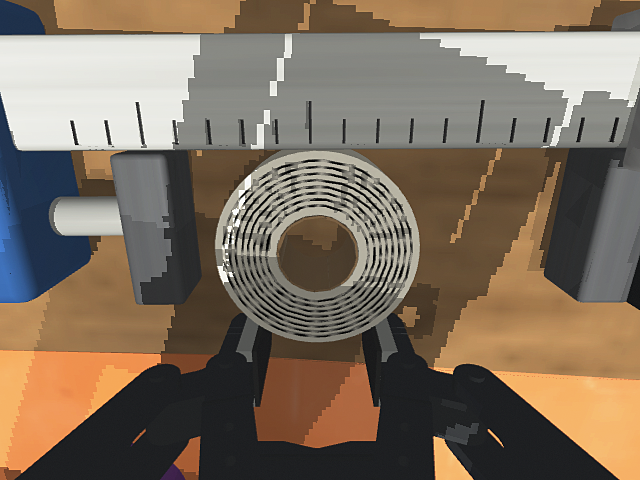

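The roll's back rim (row about 150) is essentially at the beam edge (row about 149), and it lies between the anvil (right edge about 200) and the jaw (left edge about 545). I'll nudge until there is contact force.

Call:
{"name": "move_arm", "arguments": {
  "moves": [
    {"gripper": 45, "x": 0, "y": -0.1, "z": 0, "roll": 0},
    {"gripper": 45, "x": 0, "y": 0, "z": 0, "roll": 0}
  ]
}}

```text
time_s: 6.68
eef_pos: [0.5551, -0.0465, 0.1786]
eef_rot: [0.0, 0.722, -0.692, -0.0]
wrist_force: [-2.3, -1.3, 2.2]
opening: 0.449
```

Call:
{"name": "move_arm", "arguments": {
  "moves": [
    {"gripper": 45, "x": 0, "y": -0.1, "z": 0, "roll": 0},
    {"gripper": 45, "x": 0, "y": 0, "z": 0, "roll": 0}
  ]
}}

```text
time_s: 6.92
eef_pos: [0.5556, -0.0465, 0.1785]
eef_rot: [0.001, 0.722, -0.692, -0.001]
wrist_force: [-5.8, -1.0, 4.2]
opening: 0.453
```

```bash
python3 -c "
from h import *
import pickle
c=pickle.load(open('w3.pkl','rb'))
g=lambda p,z:w2g(onz(c,p,z)).round(1).tolist()
print('roll',g([(318,247)],.03),'beam edge',g([(20,150),(316,149.5),(600,148)],.03),'anvil top corners',g([(183,303),(141,303)],.028),'bot',g([(200,300)],.004),'jaw bot',g([(545,271)],.004),'jaw front top',g([(582,300),(634,300)],.028))"
```

```text
roll [[4.1, -6.7]] beam edge [[35.3, 83.4], [35.5, -6.0], [36.0, -91.7]] anvil top corners [[-17.7, 40.9], [-17.7, 55.7]] bot [[-29.3, 42.9]] jaw bot [[-15.9, -100.0]] jaw front top [[-16.4, -99.6], [-16.4, -117.9]]
```

Call:
{"name": "move_arm", "arguments": {
  "moves": [
    {"gripper": 45, "x": 0, "y": 0.1, "z": 0, "roll": 0},
    {"gripper": 45, "x": 0, "y": 1, "z": 0, "roll": 0},
    {"gripper": 45, "x": 0, "y": 3, "z": 0, "roll": 0},
    {"gripper": 45, "x": 0, "y": 3, "z": -1, "roll": 0},
    {"gripper": 45, "x": 0, "y": 0, "z": -5, "roll": 0}
  ]
}}

```text
time_s: 7.55
eef_pos: [0.4816, -0.0487, 0.236]
eef_rot: [0.002, 0.722, -0.692, -0.004]
wrist_force: [1.4, -0.2, 1.0]
opening: 0.451
```

```bash
sed -i 's/^TH,T0=.*/TH,T0=0.045,np.array([.5922,-.0385])/' h.py; python3 -c "
from h import *
import pickle
d=pickle.load(open('c0.pkl','rb'))
o1,r1=ray(d['top'],(324,127));o2,r2=ray(d['scene'],(240,188))
s=np.linalg.lstsq(np.c_[r1[0],-r2[0]],o2-o1,rcond=None)[0];print(o1+r1[0]*s[0],o2+r2[0]*s[1])
o=status();print(np.round(o['q'],2))
from bench import ctrl
c=ctrl.camera('top');pickle.dump(c,open('t1.pkl','wb'));im=c['img'];cv2.imwrite('pics/t1.png',cv2.resize(im[170:290,200:440],None,fx=3,fy=3,interpolation=cv2.INTER_CUBIC)[...,::-1])
"
```

```text
[ 0.7627627  -0.04677791  0.11859594] [ 0.7649433  -0.04498204  0.11918968]
t 7.55 gauge mm [-110.9   -5.2] z 236.0 toolx yaw-in-gauge deg -90.16 F [ 1.4 -0.2  1. ] open 0.45
[-0.35  0.21  1.95  0.    0.98  1.18]
```

View pics/t1.png

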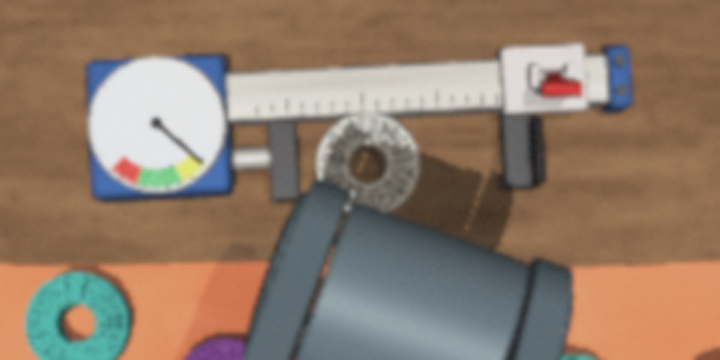

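The roll is against the beam between the open jaws, at crop (367,163), touching the beam's edge. The needle is at rest, pointing to the end of the yellow. Rail height is about 0.12 m, so it is clear of the tool. Next I go around to the right of the thumb plate.

Call:
{"name": "move_arm", "arguments": {
  "moves": [
    {"gripper": 0, "x": 5, "y": 0, "z": 0, "roll": 0},
    {"gripper": 0, "x": 5, "y": 0, "z": 0, "roll": 0},
    {"gripper": 0, "x": 4.5, "y": 0, "z": 0, "roll": 0},
    {"gripper": 0, "x": 0, "y": -5, "z": 0, "roll": 0},
    {"gripper": 0, "x": 0, "y": -5, "z": 0, "roll": 0}
  ]
}}

```text
time_s: 8.22
eef_pos: [0.5925, -0.1916, 0.239]
eef_rot: [-0.0, 0.721, -0.693, 0.001]
wrist_force: [-0.3, -0.2, -0.1]
opening: 0.003
```

```bash
python3 -c "
from h import *
o=status()"
```

```text
t 8.22 gauge mm [  -6.6 -152.9] z 239.0 toolx yaw-in-gauge deg -90.28 F [-0.3 -0.2 -0.1] open 0.0
```

Call:
{"name": "move_arm", "arguments": {
  "moves": [
    {"gripper": 0, "x": 0, "y": -0.3, "z": 2, "roll": 0},
    {"gripper": 0, "x": 0, "y": 0, "z": 1.5, "roll": 0},
    {"gripper": 0, "x": -0.8, "y": 0, "z": 0, "roll": 0},
    {"gripper": 0, "x": 0, "y": 0, "z": 0, "roll": 0}
  ]
}}

```text
time_s: 8.72
eef_pos: [0.5935, -0.1813, 0.2036]
eef_rot: [0.0, 0.722, -0.692, -0.0]
wrist_force: [-0.3, -0.4, -0.4]
opening: -0.002
```

```bash
python3 -c "
from h import *
o=status()
c=wristcam();cv2.imwrite('pics/w4.png',c['img'][...,::-1])
import pickle;pickle.dump(c,open('w4.pkl','wb'))"
```

```text
t 8.72 gauge mm [  -5.1 -142.7] z 203.6 toolx yaw-in-gauge deg -90.1 F [-0.3 -0.4 -0.4] open -0.0
```

View pics/w4.png

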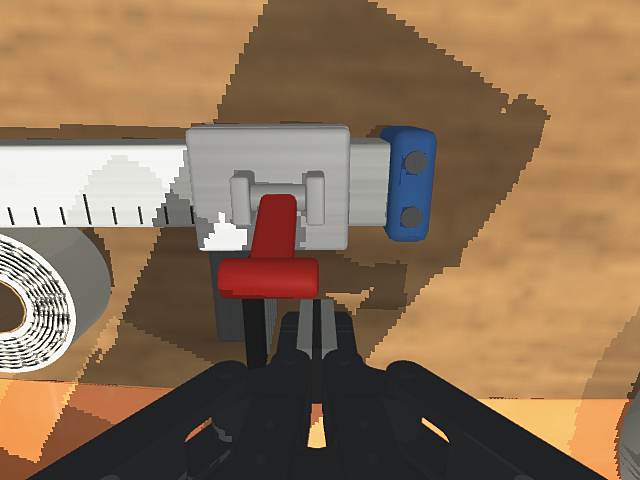

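The wrist view shows the shut fingers (282–355, 310) just right of the thumb plate (right edge about 268). The lever bar is above at (268,278) and the roll is at left. I start pushing, 10 mm per row at first.

Call:
{"name": "move_arm", "arguments": {
  "moves": [
    {"gripper": 0, "x": -0.4, "y": -0.2, "z": 0, "roll": 0},
    {"gripper": 0, "x": -0.4, "y": 0, "z": 0, "roll": 0},
    {"gripper": 0, "x": -0.5, "y": 0, "z": 0, "roll": 0},
    {"gripper": 0, "x": -0.7, "y": 0, "z": 0, "roll": 0},
    {"gripper": 0, "x": -0.7, "y": 0, "z": 0, "roll": 0}
  ]
}}

```text
time_s: 9.4
eef_pos: [0.5953, -0.156, 0.2045]
eef_rot: [0.001, 0.722, -0.692, 0.002]
wrist_force: [-0.4, -6.3, 0.1]
opening: 0.003
```

Call:
{"name": "move_arm", "arguments": {
  "moves": [
    {"gripper": 0, "x": -0.7, "y": 0, "z": 0, "roll": 0},
    {"gripper": 0, "x": -0.7, "y": 0, "z": 0, "roll": 0},
    {"gripper": 0, "x": -0.7, "y": 0, "z": 0, "roll": 0},
    {"gripper": 0, "x": 0, "y": 0, "z": 0, "roll": 0}
  ]
}}

```text
time_s: 9.9
eef_pos: [0.5944, -0.1342, 0.2044]
eef_rot: [0.0, 0.722, -0.692, 0.001]
wrist_force: [-0.8, -3.3, 2.8]
opening: 0.003
```

```bash
python3 -c "
from h import *
o=status()
c=wristcam();cv2.imwrite('pics/w5.png',c['img'][...,::-1])
from bench import ctrl
t=ctrl.camera('top')['img'][170:250,200:440]
a=cv2.resize(c['img'],(400,300));b=cv2.resize(t,None,fx=3,fy=3);k=np.zeros((540,720,3),np.uint8);k[:300,:400]=a;k[300:]=b
cv2.imwrite('pics/m5.png',k[...,::-1])
import pickle;pickle.dump(c,open('w5.pkl','wb'))"
```

```text
t 9.9 gauge mm [ -2.2 -95.7] z 204.4 toolx yaw-in-gauge deg -90.09 F [-0.8 -3.3  2.8] open 0.0
```

View pics/m5.png

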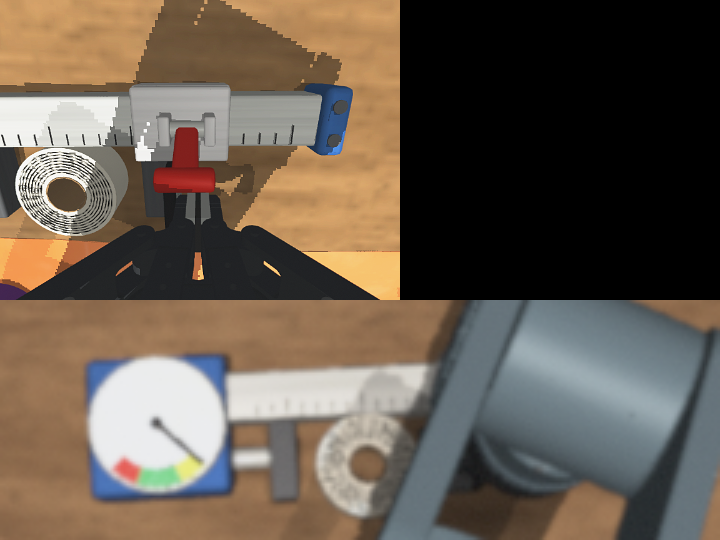

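The jaw is following: in the wrist view the carriage has moved left and its block is near the roll. In the top view the dial is unobstructed with the needle at rest. I'll read the needle and the jaw travel (via the red bar) by code from here.

```bash
cat >> h.py <<'E'
def needle(c):
    im=cv2.cvtColor(c["img"],cv2.COLOR_RGB2GRAY).astype(np.float32)
    hsv=cv2.cvtColor(c["img"],cv2.COLOR_RGB2HSV);cx,cy=proj(c,np.r_[g2w([(32,130)])[0],.047])[0]
    # dial disc centre = dark hub near expected
    m=((hsv[...,1]<60)&(hsv[...,2]>120)).astype(np.uint8);yy,xx=np.mgrid[:480,:640];m[np.hypot(xx-cx,yy-cy)>26]=0
    ct=max(cv2.findContours(m,0,1)[0],key=cv2.contourArea)
    a=np.radians(np.arange(-30,200,.5));best=None
    s=np.zeros(len(a))
    for r in np.arange(5,13,.5): s+=cv2.remap(im,(252+(cx-CX0)+r*np.cos(a)).astype(np.float32)[None],(210.7+(cy-CY0)+r*np.sin(a)).astype(np.float32)[None],1)[0]
    w=np.clip(np.percentile(s,50)-s-0.3*(np.percentile(s,50)-s.min()),0,None);k=s.argmin();w[abs(a-a[k])>.25]=0
    return (w*a).sum()/w.sum()
CX0=CY0=0
def redbar(c):
    h=cv2.cvtColor(c["img"],cv2.COLOR_RGB2HSV);m=(((h[...,0]<5)|(h[...,0]>174))&(h[...,1]>170)&(h[...,2]>70)).astype(np.uint8)
    m=cv2.morphologyEx(m,cv2.MORPH_OPEN,np.ones((5,70),np.uint8))
    n,l,s,ce=cv2.connectedComponentsWithStats(m);i=1+s[1:,4].argmax();x,y,w,hh=s[i,:4]
    return [x,y,w,hh],w2g(onz(c,(x+w/2-.5,y+hh/2-.5),.082))[0].round(1)
E
sed -i 's/252+(cx-CX0)/252/;s/210.7+(cy-CY0)/210.7/' h.py
python3 -c "
from h import *
import pickle
from bench import ctrl
t0=pickle.load(open('c0.pkl','rb'))['top'];t1=pickle.load(open('t1.pkl','rb'))
print([needle(x) for x in (t0,t1,ctrl.camera('top'))], proj(t0,np.r_[g2w([(32,130)])[0],.047]))
for n in ('w4','w5'): print(redbar(pickle.load(open(n+'.pkl','rb'))))
"
```

```text
[np.float64(0.7272873926662085), np.float64(0.7274608006750399), np.float64(0.7273246469744737)] [[251.91657184 210.43602588]]
([np.int32(219), np.int32(258), np.int32(101), np.int32(40)], array([  36.5, -129.9]))
([np.int32(246), np.int32(268), np.int32(99), np.int32(40)], array([ 36.4, -89.9]))
```

Call:
{"name": "move_arm", "arguments": {
  "moves": [
    {"gripper": 0, "x": -0.6, "y": 0, "z": 0, "roll": 0},
    {"gripper": 0, "x": -0.6, "y": 0, "z": 0, "roll": 0},
    {"gripper": 0, "x": -0.6, "y": 0, "z": 0, "roll": 0},
    {"gripper": 0, "x": -0.6, "y": 0, "z": 0, "roll": 0},
    {"gripper": 0, "x": -0.5, "y": 0, "z": 0, "roll": 0}
  ]
}}

```text
time_s: 10.68
eef_pos: [0.5931, -0.1057, 0.2042]
eef_rot: [0.0, 0.722, -0.692, 0.001]
wrist_force: [-1.3, -6.6, 3.5]
opening: -0.003
```

Call:
{"name": "move_arm", "arguments": {
  "moves": [
    {"gripper": 0, "x": -0.2, "y": 0, "z": 0, "roll": 0},
    {"gripper": 0, "x": 0, "y": 0, "z": 0, "roll": 0}
  ]
}}

```text
time_s: 10.92
eef_pos: [0.593, -0.1035, 0.2042]
eef_rot: [0.0, 0.722, -0.692, 0.001]
wrist_force: [-0.9, -4.8, 3.5]
opening: 0.0
```

```bash
cat > n.py <<'E'
from h import *
from bench import ctrl
status();c=wristcam();print("bar",redbar(c),"needle",round(needle(ctrl.camera('top'))-.7274,3))
h=cv2.cvtColor(c["img"],cv2.COLOR_RGB2HSV)
E
python3 n.py
```

```text
t 10.93 gauge mm [ -2.1 -65. ] z 204.2 toolx yaw-in-gauge deg -90.12 F [-0.9 -4.8  3.5] open 0.0
bar ([np.int32(246), np.int32(269), np.int32(100), np.int32(40)], array([ 36.2, -59.2])) needle -0.0
```

```bash
python3 -c "
from h import *
import pickle
from bench import ctrl
c=wristcam();pickle.dump(c,open('w6.pkl','wb'));a=c['img'][100:400,:400]
t=ctrl.camera('top')['img'][180:250,220:380];b=cv2.resize(t,None,fx=3.4,fy=3.4)
k=np.zeros((600,544,3),np.uint8);k[:300,:400]=a;k[300:300+b.shape[0],:b.shape[1]]=b
cv2.imwrite('pics/m6.png',k[...,::-1])"
```

```text
(no output)
```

View pics/m6.png

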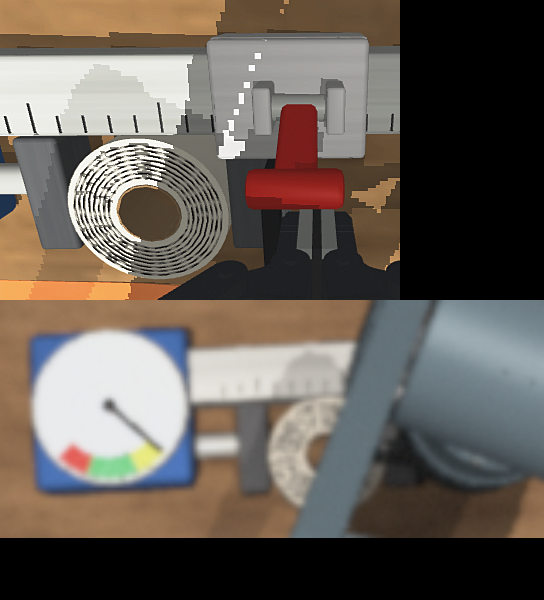

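```bash
python3 -c "
from h import *
import pickle
c=pickle.load(open('w6.pkl','rb'))
g=lambda p,z:w2g(onz(c,p,z)).round(1).tolist()
print('roll back,front,left,right',g([(140,239),(158,379),(69,304),(229,312)],.03),'beam',g([(60,235),(140,234),(195,233)],.03))"
```

```text
roll back,front,left,right [[32.3, 5.1], [-34.9, 7.3], [3.5, 39.5], [-0.6, -27.6]] beam [[34.1, 36.5], [34.4, 4.8], [34.8, -17.0]]
```

The roll is now just between both faces but reads about 1.5–2 mm off the beam (back rim x≈32.3, beam edge 34.4). I'll clamp lightly, re-seat the roll with the fork, then finish the closing.

Call:
{"name": "move_arm", "arguments": {
  "moves": [
    {"gripper": 0, "x": -0.2, "y": 0, "z": 0, "roll": 0},
    {"gripper": 0, "x": 0, "y": 0, "z": 0, "roll": 0}
  ]
}}

```text
time_s: 11.38
eef_pos: [0.593, -0.1018, 0.2042]
eef_rot: [0.0, 0.722, -0.692, 0.001]
wrist_force: [-1.4, -6.3, 2.8]
opening: -0.004
```

```bash
python3 n.py
```

```text
t 11.38 gauge mm [ -2.1 -63.3] z 204.2 toolx yaw-in-gauge deg -90.12 F [-1.4 -6.3  2.8] open -0.0
bar ([np.int32(246), np.int32(269), np.int32(100), np.int32(40)], array([ 36.2, -57.6])) needle 0.115
```

Call:
{"name": "move_arm", "arguments": {
  "moves": [
    {"gripper": 0, "x": 1, "y": 0, "z": 0, "roll": 0},
    {"gripper": 0, "x": 0, "y": 4, "z": 0, "roll": 0},
    {"gripper": 20, "x": 0, "y": 4, "z": 0, "roll": 0},
    {"gripper": 45, "x": -4, "y": 0, "z": 0, "roll": 0},
    {"gripper": 45, "x": -4, "y": 0, "z": 0, "roll": 0}
  ]
}}

```text
time_s: 12.1
eef_pos: [0.5091, -0.0341, 0.2034]
eef_rot: [-0.0, 0.721, -0.693, -0.001]
wrist_force: [0.2, -0.1, 0.4]
opening: 0.447
```

Call:
{"name": "move_arm", "arguments": {
  "moves": [
    {"gripper": 45, "x": 0, "y": 0, "z": 2.5, "roll": 0},
    {"gripper": 45, "x": 0, "y": 0, "z": 0, "roll": 0}
  ]
}}

```text
time_s: 12.35
eef_pos: [0.5086, -0.0337, 0.177]
eef_rot: [0.001, 0.722, -0.692, -0.002]
wrist_force: [-0.2, -0.5, 0.2]
opening: 0.45
```

```bash
python3 n.py 2>/dev/null | head -1
```

```text
t 12.35 gauge mm [-83.3   8.6] z 177.0 toolx yaw-in-gauge deg -90.08 F [-0.2 -0.5  0.2] open 0.45
```

Call:
{"name": "move_arm", "arguments": {
  "moves": [
    {"gripper": 45, "x": 0.1, "y": -1.5, "z": -0.1, "roll": 0},
    {"gripper": 45, "x": 0, "y": -1.5, "z": 0, "roll": 0},
    {"gripper": 45, "x": 0, "y": -0.9, "z": 0, "roll": 0},
    {"gripper": 45, "x": 0, "y": -0.2, "z": 0, "roll": 0},
    {"gripper": 45, "x": 0, "y": 0, "z": 0, "roll": 0}
  ]
}}

```text
time_s: 13.02
eef_pos: [0.5505, -0.0338, 0.1797]
eef_rot: [0.0, 0.722, -0.692, -0.0]
wrist_force: [0.4, -0.3, -0.7]
opening: 0.45
```

Call:
{"name": "move_arm", "arguments": {
  "moves": [
    {"gripper": 45, "x": 0, "y": -0.2, "z": 0, "roll": 0},
    {"gripper": 45, "x": 0, "y": 0, "z": 0, "roll": 0}
  ]
}}

```text
time_s: 13.28
eef_pos: [0.5526, -0.0336, 0.1796]
eef_rot: [0.0, 0.722, -0.692, -0.0]
wrist_force: [0.8, 0.5, -0.1]
opening: 0.451
```

Call:
{"name": "move_arm", "arguments": {
  "moves": [
    {"gripper": 45, "x": 0, "y": -0.1, "z": 0, "roll": 0},
    {"gripper": 45, "x": 0, "y": 0, "z": 0, "roll": 0}
  ]
}}

```text
time_s: 13.52
eef_pos: [0.5534, -0.0334, 0.1795]
eef_rot: [0.0, 0.722, -0.692, -0.001]
wrist_force: [-2.3, 0.7, 1.7]
opening: 0.449
```

```bash
python3 n.py 2>/dev/null | head -1
```

```text
t 13.53 gauge mm [-38.5   6.8] z 179.5 toolx yaw-in-gauge deg -90.11 F [-2.3  0.7  1.7] open 0.45
```

Call:
{"name": "move_arm", "arguments": {
  "moves": [
    {"gripper": 45, "x": 0, "y": -0.1, "z": 0, "roll": 0},
    {"gripper": 45, "x": 0, "y": 0, "z": 0, "roll": 0}
  ]
}}

```text
time_s: 13.88
eef_pos: [0.5543, -0.0332, 0.1795]
eef_rot: [0.0, 0.722, -0.692, -0.001]
wrist_force: [-5.2, 3.2, 3.5]
opening: 0.449
```

Call:
{"name": "move_arm", "arguments": {
  "moves": [
    {"gripper": 45, "x": 0, "y": -0.1, "z": 0, "roll": 0},
    {"gripper": 45, "x": 0, "y": 0, "z": 0, "roll": 0}
  ]
}}

```text
time_s: 14.12
eef_pos: [0.5548, -0.033, 0.1793]
eef_rot: [0.001, 0.722, -0.692, -0.002]
wrist_force: [-7.2, 3.0, 5.1]
opening: 0.45
```

```bash
python3 n.py 2>/dev/null | head -1;  python3 -c "
from h import *
from bench import ctrl
import pickle
c=wristcam();pickle.dump(c,open('w7.pkl','wb'));a=c['img'][80:400,100:500]
t=ctrl.camera('top');print(needle(t)-.7274)
cv2.imwrite('pics/m7.png',cv2.resize(a,None,fx=1.8,fy=1.8)[...,::-1])"
```

```text
t 14.12 gauge mm [-37.1   7.1] z 179.3 toolx yaw-in-gauge deg -90.09 F [-7.2  3.   5.1] open 0.45
0.11525829431658563
```

View pics/m7.png

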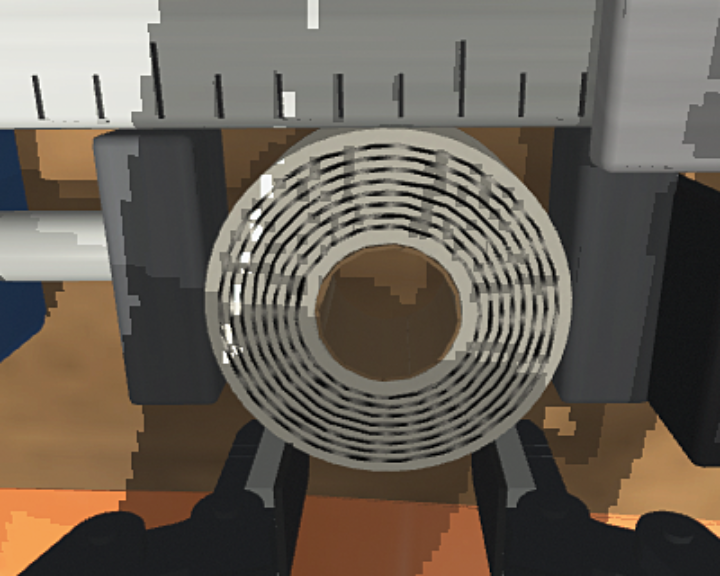

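The roll's back rim (row 128) meets the beam edge (row 126), it sits between both faces, and contact force is 7 N. I back off and return to the thumb plate.

Call:
{"name": "move_arm", "arguments": {
  "moves": [
    {"gripper": 45, "x": 0, "y": 0.3, "z": 0, "roll": 0},
    {"gripper": 45, "x": 0, "y": 4, "z": 0, "roll": 0},
    {"gripper": 0, "x": 4, "y": 0, "z": -2.5, "roll": 0},
    {"gripper": 0, "x": 4, "y": 0, "z": 0, "roll": 0},
    {"gripper": 0, "x": 0, "y": 0, "z": 0, "roll": 0}
  ]
}}

```text
time_s: 14.95
eef_pos: [0.5173, -0.1181, 0.2059]
eef_rot: [-0.001, 0.721, -0.693, 0.002]
wrist_force: [0.3, 0.8, -0.2]
opening: -0.003
```

```bash
python3 n.py 2>/dev/null
```

```text
t 14.95 gauge mm [-78.4 -76.2] z 205.9 toolx yaw-in-gauge deg -90.32 F [ 0.3  0.8 -0.2] open -0.0
bar ([np.int32(600), np.int32(439), np.int32(40), np.int32(11)], array([ -96. , -172.3])) needle 0.116
```

Call:
{"name": "move_arm", "arguments": {
  "moves": [
    {"gripper": 0, "x": 0, "y": -4, "z": 0, "roll": 0},
    {"gripper": 0, "x": 0, "y": -3.6, "z": 0, "roll": 0},
    {"gripper": 0, "x": -0.9, "y": 0, "z": 0.1, "roll": 0},
    {"gripper": 0, "x": 0, "y": 0, "z": 0, "roll": 0}
  ]
}}

```text
time_s: 15.55
eef_pos: [0.5913, -0.1015, 0.2031]
eef_rot: [0.0, 0.723, -0.691, -0.001]
wrist_force: [-1.7, 1.8, 1.1]
opening: -0.0
```

```bash
python3 n.py 2>/dev/null
```

```text
t 15.55 gauge mm [ -3.8 -62.9] z 203.1 toolx yaw-in-gauge deg -90.01 F [-1.7  1.8  1.1] open -0.0
bar ([np.int32(244), np.int32(264), np.int32(101), np.int32(41)], array([ 36.2, -56.6])) needle 0.212
```

Call:
{"name": "move_arm", "arguments": {
  "moves": [
    {"gripper": 0, "x": -0.2, "y": 0, "z": 0, "roll": 0},
    {"gripper": 0, "x": -0.2, "y": 0, "z": 0, "roll": 0},
    {"gripper": 0, "x": 0, "y": 0, "z": 0, "roll": 0}
  ]
}}

```text
time_s: 16.02
eef_pos: [0.5907, -0.1001, 0.2033]
eef_rot: [0.001, 0.722, -0.692, 0.0]
wrist_force: [-1.8, -6.9, -2.3]
opening: 0.0
```

```bash
python3 n.py 2>/dev/null
```

```text
t 16.02 gauge mm [ -4.2 -61.5] z 203.3 toolx yaw-in-gauge deg -90.13 F [-1.8 -6.9 -2.3] open 0.0
bar ([np.int32(245), np.int32(262), np.int32(101), np.int32(41)], array([ 36.2, -55.8])) needle 0.3
```

Call:
{"name": "move_arm", "arguments": {
  "moves": [
    {"gripper": 0, "x": -0.2, "y": 0, "z": 0, "roll": 0},
    {"gripper": 0, "x": -0.15, "y": 0, "z": 0, "roll": 0},
    {"gripper": 0, "x": 0, "y": 0, "z": 0, "roll": 0}
  ]
}}

```text
time_s: 16.5
eef_pos: [0.5906, -0.097, 0.2033]
eef_rot: [0.001, 0.722, -0.692, 0.0]
wrist_force: [-2.5, -7.9, -2.3]
opening: -0.002
```

```bash
python3 n.py 2>/dev/null
```

```text
t 16.5 gauge mm [ -4.2 -58.4] z 203.3 toolx yaw-in-gauge deg -90.14 F [-2.5 -7.9 -2.3] open -0.0
bar ([np.int32(245), np.int32(262), np.int32(101), np.int32(40)], array([ 36.3, -52.8])) needle 0.605
```

Call:
{"name": "move_arm", "arguments": {
  "moves": [
    {"gripper": 0, "x": -0.2, "y": 0, "z": 0, "roll": 0},
    {"gripper": 0, "x": 0, "y": 0, "z": 0, "roll": 0}
  ]
}}

```text
time_s: 16.85
eef_pos: [0.5905, -0.0951, 0.2033]
eef_rot: [0.001, 0.722, -0.692, 0.0]
wrist_force: [-1.5, -8.3, -3.0]
opening: -0.001
```

```bash
python3 n.py 2>/dev/null
```

```text
t 16.85 gauge mm [ -4.2 -56.5] z 203.3 toolx yaw-in-gauge deg -90.14 F [-1.5 -8.3 -3. ] open -0.0
bar ([np.int32(245), np.int32(262), np.int32(101), np.int32(40)], array([ 36.3, -50.9])) needle 0.786
```

Call:
{"name": "move_arm", "arguments": {
  "moves": [
    {"gripper": 0, "x": 0.3, "y": 0, "z": 0, "roll": 0},
    {"gripper": 0, "x": 1, "y": 0, "z": 0, "roll": 0},
    {"gripper": 0, "x": 0, "y": 1, "z": -3, "roll": 0},
    {"gripper": 0, "x": -0.7, "y": 0, "z": -1.2, "roll": 0},
    {"gripper": 0, "x": 0, "y": 0, "z": 0, "roll": 0}
  ]
}}

```text
time_s: 17.58
eef_pos: [0.5823, -0.0996, 0.2469]
eef_rot: [-0.001, 0.722, -0.692, 0.001]
wrist_force: [1.3, 0.2, 0.3]
opening: -0.0
```

```bash
python3 n.py 2>/dev/null
```

```text
t 17.57 gauge mm [-12.7 -60.6] z 246.9 toolx yaw-in-gauge deg -90.09 F [1.3 0.2 0.3] open -0.0
bar ([np.int32(255), np.int32(201), np.int32(72), np.int32(22)], array([ 35.7, -51. ])) needle 0.785
```

Call:
{"name": "move_arm", "arguments": {
  "moves": [
    {"gripper": 0, "x": -0.95, "y": 0, "z": 0.3, "roll": 0},
    {"gripper": 0, "x": 0, "y": -1.2, "z": 0, "roll": 0},
    {"gripper": 0, "x": 0, "y": -1.2, "z": 0, "roll": 0},
    {"gripper": 0, "x": 0, "y": -0.6, "z": 0, "roll": 0},
    {"gripper": 0, "x": 0, "y": 0, "z": 0, "roll": 0}
  ]
}}

```text
time_s: 18.3
eef_pos: [0.6118, -0.0893, 0.2426]
eef_rot: [-0.0, 0.722, -0.692, 0.0]
wrist_force: [0.2, -0.3, -0.2]
opening: -0.005
```

```bash
python3 n.py 2>/dev/null
```

```text
t 18.3 gauge mm [ 17.3 -51.6] z 242.6 toolx yaw-in-gauge deg -90.11 F [ 0.2 -0.3 -0.2] open -0.01
```

Call:
{"name": "move_arm", "arguments": {
  "moves": [
    {"gripper": 0, "x": 0, "y": -0.5, "z": 0, "roll": 0},
    {"gripper": 0, "x": 0, "y": -0.5, "z": 0, "roll": 0},
    {"gripper": 0, "x": 0, "y": -0.5, "z": 0, "roll": 0},
    {"gripper": 0, "x": 0, "y": -0.5, "z": 0, "roll": 0},
    {"gripper": 0, "x": 0, "y": -0.3, "z": 0, "roll": 0}
  ]
}}

```text
time_s: 18.98
eef_pos: [0.6346, -0.0882, 0.2427]
eef_rot: [-0.0, 0.722, -0.692, 0.0]
wrist_force: [-0.7, 0.2, 0.7]
opening: -0.002
```

```bash
sed -i 's/print("bar",redbar(c),/print(/' n.py; python3 n.py
```

```text
t 18.98 gauge mm [ 40.1 -51.5] z 242.7 toolx yaw-in-gauge deg -90.11 F [-0.7  0.2  0.7] open -0.0
needle 0.786
```

Call:
{"name": "move_arm", "arguments": {
  "moves": [
    {"gripper": 0, "x": 0, "y": -0.2, "z": 0, "roll": 0},
    {"gripper": 0, "x": 0, "y": -0.2, "z": 0, "roll": 0},
    {"gripper": 0, "x": 0, "y": 0, "z": 0, "roll": 0}
  ]
}}

```text
time_s: 19.45
eef_pos: [0.6382, -0.088, 0.2425]
eef_rot: [0.0, 0.722, -0.692, -0.0]
wrist_force: [-0.5, -0.3, -0.3]
opening: -0.004
```

Call:
{"name": "move_arm", "arguments": {
  "moves": [
    {"gripper": 0, "x": 0, "y": -0.2, "z": 0, "roll": 0},
    {"gripper": 0, "x": 0, "y": 0, "z": 0, "roll": 0}
  ]
}}

```text
time_s: 19.7
eef_pos: [0.6403, -0.0879, 0.2427]
eef_rot: [-0.0, 0.722, -0.692, 0.0]
wrist_force: [-0.5, 0.8, -0.2]
opening: -0.003
```

Call:
{"name": "move_arm", "arguments": {
  "moves": [
    {"gripper": 0, "x": 0, "y": -0.2, "z": 0, "roll": 0},
    {"gripper": 0, "x": 0, "y": 0, "z": 0, "roll": 0}
  ]
}}

```text
time_s: 19.95
eef_pos: [0.6416, -0.0879, 0.2425]
eef_rot: [0.001, 0.722, -0.692, -0.001]
wrist_force: [-5.6, -0.1, 3.5]
opening: -0.003
```

Call:
{"name": "move_arm", "arguments": {
  "moves": [
    {"gripper": 0, "x": 0, "y": -0.15, "z": 0, "roll": 0},
    {"gripper": 0, "x": 0, "y": 0, "z": 0, "roll": 0}
  ]
}}

```text
time_s: 20.2
eef_pos: [0.6424, -0.0879, 0.2423]
eef_rot: [0.002, 0.722, -0.692, -0.002]
wrist_force: [-10.3, -0.1, 6.1]
opening: -0.002
```

Call:
{"name": "move_arm", "arguments": {
  "moves": [
    {"gripper": 0, "x": 0, "y": -0.1, "z": 0, "roll": 0},
    {"gripper": 0, "x": 0, "y": 0, "z": 0, "roll": 0}
  ]
}}

```text
time_s: 20.45
eef_pos: [0.6429, -0.0878, 0.2423]
eef_rot: [0.002, 0.722, -0.692, -0.003]
wrist_force: [-13.8, -0.6, 7.7]
opening: 0.0
```

```bash
python3 n.py
```

```text
t 20.45 gauge mm [ 48.4 -51.6] z 242.3 toolx yaw-in-gauge deg -90.1 F [-13.8  -0.6   7.7] open 0.0
needle 0.786
```

At the hard stop (14 N at TCP x = 48, as predicted for the locked end). I back off along the same line and move clear for a last look.

Call:
{"name": "move_arm", "arguments": {
  "moves": [
    {"gripper": 0, "x": 0, "y": 0.5, "z": 0, "roll": 0},
    {"gripper": 0, "x": 0, "y": 3, "z": 0, "roll": 0},
    {"gripper": 0, "x": 0, "y": 3, "z": -3, "roll": 0},
    {"gripper": 0, "x": 0, "y": 3, "z": -3, "roll": 0},
    {"gripper": 0, "x": 0, "y": 0, "z": 0, "roll": 0}
  ]
}}

```text
time_s: 21.18
eef_pos: [0.5498, -0.0921, 0.3056]
eef_rot: [-0.001, 0.722, -0.692, 0.003]
wrist_force: [0.0, 0.2, 0.8]
opening: 0.001
```

```bash
sed -i 's/,np.uint8))$/,np.uint8))/' h.py
python3 - <<'E'
from h import *
from bench import ctrl
o=status();c=wristcam();t=ctrl.camera('top');print("needle",needle(t)-.7274)
g=lambda p,z:w2g(onz(c,p,z)).round(1).tolist()
h=cv2.cvtColor(c["img"],cv2.COLOR_RGB2HSV);m=(((h[...,0]<5)|(h[...,0]>174))&(h[...,1]>170)&(h[...,2]>70)).astype(np.uint8);m[320:]=0
n,l,s,ce=cv2.connectedComponentsWithStats(m)
for i in range(1,n):
    if s[i,4]>200: print(s[i],g([ce[i]],.08))
im=cv2.resize(c["img"],(560,420));b=cv2.resize(t["img"][180:250,220:400],None,fx=2.5,fy=2.5)
k=np.zeros((600,560,3),np.uint8);k[:420]=im;k[420:595,:450]=b
cv2.imwrite('pics/fin.png',k[...,::-1])
for nm,p in (("bottle",(.4307,-.2807,.11)),("vial",(.4414,.2274,.064))):
    import pickle
    a=pickle.load(open('c0.pkl','rb'))['top'];u,v=proj(a,p)[0].astype(int);d=cv2.absdiff(a['img'],t['img'])[v-14:v+14,u-14:u+14];print(nm,d.mean().round(2))
E
```

```text
t 21.18 gauge mm [-44.8 -51.7] z 305.6 toolx yaw-in-gauge deg -90.15 F [0.  0.2 0.8] open 0.0
needle 0.785049035818913
[ 286   40   56   53 2003] [[60.7, -50.8]]
bottle 1.96
vial 2.29
```

View pics/fin.png

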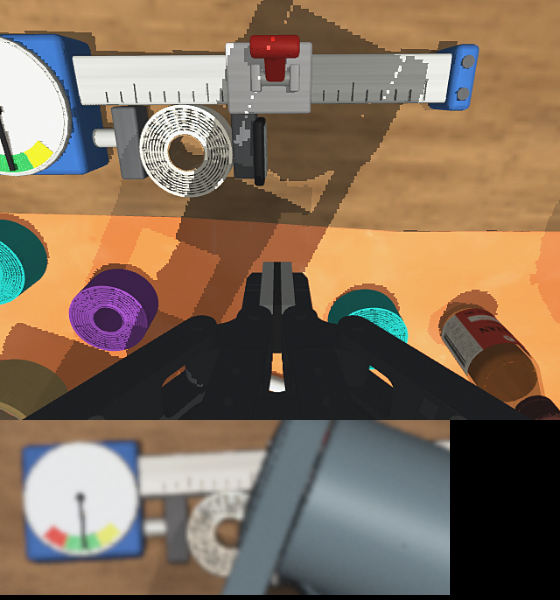

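The last view shows the lever tipped to the back (bar at (275,46)), the roll clamped and touching the beam (rim row 104, beam edge row 104), and the needle in the green in both views. I'll check the bar position numerically, then hand in.

Run:
```python
from h import *
from bench import ctrl
c=wristcam();print("bar",w2g(onz(c,[(314,53)],.082)).round(1),"expect 64","needle",needle(ctrl.camera('top'))-.7274)
print(ctrl.hand_in())
```

```text
bar [[ 62.9 -50.5]] expect 64 needle 0.7852966633861691
the job is handed in; nothing more can be done
None
```

The white label roll is clamped in the caliper with the needle in the green and the lock lever thrown to the back. The job is handed in at about 21 s of the 72 s allowed.

- **Seating the roll:** I pushed the roll flat between the jaws with the half-open fingers until it pressed on the beam. While the jaw was closing it drifted about 2 mm off the beam. I clamped it lightly (needle 0.12 rad), pressed it back against the beam with about 7 N, then finished closing.
- **Needle:** it reads 0.785 rad, mid-green, and stayed there through locking and after the arm withdrew. No reading was above 0.79, so it stayed well short of the red.
- **Lock lever:** I pushed it to its hard stop, about 14 N. Its bar now sits at gauge x ≈ 63 mm, against 64 mm expected when locked.
- **Final picture:** it shows the roll's rim at the beam edge. I saw nothing touching the arm when I handed in.
- **Bottle and vial:** they look unmoved. I checked this only by comparing top-camera images, where the difference was at noise level.

No final check failed. My measured positions carry about 2 mm of calibration uncertainty.

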